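# Present the vial rack to the contactless code reader

## Robot

A 7-joint arm with a two-finger parallel gripper is mounted at the origin on the work surface. World frame = base frame: x ahead of the robot, y to its left, z up, the work surface at z = 0. Lengths are in m, angles in rad, forces in N, time in s.
With the tool pointing down it reaches from about 0.4 to 0.875 m from the base axis. Payload 6.5 kg.
Tool frame: the origin (TCP) lies on the centre line of the jaws, within the pads' length; the fingertips stand ctrl.tcp_to_tips ahead of it and the grasp point (between the pads) lies 2 mm behind it (ctrl.tcp_to_tips is the distance from the TCP to the fingertips, in m); z points along the fingers, y is the line along which they close (so a half turn about z gives the same grasp; the last joint's range is limited). The gripper opens to 88 mm and grips with 3 to 60 N. Pads are 18 mm wide; open, the fingers measure 123 mm over their backs; the gripper's body (75 mm by 187 mm) begins 45 mm behind the grasp point.
Start: joints at [-0.066, 0.536, -0.004, 1.538, 0.003, 1.067, -0.071], TCP at [0.65, 0, 0.256] pointing down, gripper open.
Joint ranges: [-2.7, 2.7], [-0.37, 2.16], [-1.27, 1.26], [0.24, 2.4], [-1.31, 4.45], [0.19, 1.91], [-2.76, 2.76]. Speed limits (rad/s): [2.39, 2.39, 3.14, 3.14, 3.14, 3.14, 3.14].

## Interface

Orientations are given as a rotation vector (axis times angle).
In Python, from workcell import ctrl, cams gives the robot as it stands. The module is installed in compiled form; this text tells all that it offers.
- The arm moves only by the tool arm_command, never from a script. Its argument "increments" is a list of rows, each a list of 5 numbers: the finger opening in m, from 0 to 0.0881, then the shift along the tool's x, y, z in m, then the turn about the tool's z in degrees. A call has exactly 8 rows; each row is the pose to reach, as a shift and turn from the pose commanded when the call began, along the tool's axes at that moment; what a row does not reach only later rows make up. A row lasts 1/12 s, in which the tool goes at most 41.7 mm and 7.16 degrees, less where a joint would pass 70% of its speed; a pose out of reach is approached as far as the arm can. A call with a gripper value outside its range is refused whole. The fingers move at their own pace and stop on an object; "force" is the grip in N (left out, the last holds). Time passes only in rows, so rows that repeat a pose let the fingers close, or fill a call up. It gives the time, the measured TCP pose, the force, the opening and the grip force at its end, in the units of the state.
- ctrl.get_state(): the state, without advancing time (a new reading comes with each control period).
- cams.camera(name): name is "scene" or "side" or "wrist"; returns a dict with "color" (384x512x3 uint8, red, green, blue), "depth" (384x512 float32, m along the optical axis (not along the pixel's ray), 0 where there is no reading), "mtx" (3x3 intrinsics, pixels), "distortion" ([k1, k2, p1, p2, k3] as OpenCV has them; the pictures are not rectified), "view" (4x4, takes a point from world to camera coordinates). Camera axes: x right, y down, z forward; pixel columns grow to the right and rows downward; lengths in m; the calibration is good to about 2 mm. A picture is of the moment at which its call begins.
- ctrl.close_job(): hands the job in; it is judged then, once.
The state is a dict: "time_s": time; "joint_positions": joint angles; "joint_vel": joint speeds; "effort": joint torques, N m; "tool_pos": TCP position; "tool_rot": TCP orientation; "ft_force": force on the tool from outside, world axes, zero at the start; "ft_torque": the same for the moment, N m; "finger_gap": finger opening in m; "grip_force": force on a finger pad.
Only numpy, scipy, OpenCV 4.12 (cv2) and the standard library are available. Lean on these libraries where they do the work, as an engineer would, in place of code of your own. Each camera call takes 0.05 s, during which the arm holds its last target. There are 200 camera calls.

## Task

Pick up the long vial rack (not the short one), carry it upright over the top of the low divider and hold it just above the window of the code reader, about 15 mm clear of the glass, level, centred on the window and lengthwise along it, without touching the reader. Nothing may touch the divider or the reader on the way, and leave the other things on the desk where they are. Finish while still holding the rack there, hovering and still: do not put it down or let go.

Things in the scene. Friction and masses are not known exactly. Their poses are not given: they have to be found in the camera images.
- rack: long blue plastic vial rack, 150 long (x) x 48 wide (y) x 116 mm high, about 0.25 kg, loose. Two rows of five capped vials fixed in it, tops 56 mm up. A straight handle bar runs lengthwise over the middle between two end uprights: 14 mm wide (y), 16 mm high, its centre 108 mm above the underside, open space under it. Origin: centre of the underside; z up. Both ends alike
- reader: the code reader, a fixed grey box 210 (its x) x 125 (its y) x 60 mm high, flat top with a black window; origin: centre of its underside. It stands on the other side of the divider from the rack; which side is which varies
- window (a point): centre of the reader's black glass window, 150 (x) x 50 mm (y) in a thin aluminium frame, in the flat top of the reader, 60 mm above the desk; x along the window's length, z up
- divider: the low fixed divider between rack and reader, a thin grey upright panel with aluminium edges, 360 long (its x) x 12 thick (y) x 120 mm high, with two flat feet 70 mm wide (y); origin: centre of its underside
- short_rack: bystander: a similar blue but short rack, 85 long (x) x 48 x 116 mm high, with four vials, loose; origin: centre of the underside
- gel_bottle: bystander: hand gel pump bottle, 66 mm diameter, 157 mm high, loose; origin: centre of the underside
Not all that is in view belongs to the job. What is shaped like the rack but orange or yellow is not meant.

How it is judged:
On the way, in this order (a step that is already met when the one before it is completed fails the run):
1. the long rack is lifted off the desk (height (world z) of rack above 0.03 m and contact force between rack and the fingers above 0.5 N), for 0.1 s.
2. the long rack is carried across above the divider (height (world z) of rack above 0.12 m and y of rack in the frame of divider between -0.05 and 0.05 m and x of rack in the frame of divider between -0.2 and 0.2 m), for 0.04 s.
At the end, for the whole second after the job is handed in: Long rack held (over 1 N), still (under 20 mm/s, 0.15 rad/s), touching neither reader nor divider; underside 5-28 mm above the window, within 12 mm of its centre, lengthwise within 0.12 rad (either way round), tilt under 0.1 rad; other things moved under 20 mm (horizontal distance between rack and window below 0.012 m and z of rack in the frame of window between 0.005 and 0.028 m and angle between the x axis of rack and the x axis of window, either way round below 0.12 rad and angle between rack's own z axis and vertical below 0.1 rad and contact force between rack and the fingers above 1 N and contact force between rack and reader below 0.05 N and contact force between rack and divider below 0.05 N and linear speed of rack below 0.02 m/s and angular speed of rack below 0.15 rad/s and distance of each of short_rack, gel_bottle from where it was at the start of the episode below 0.02 m); the arm keeps its last pose, push and grip.
It fails at once if the divider is touched (over 0.5 N) (contact force between divider and anything else above 0.5 N).
It fails at once if the reader is touched (over 0.5 N) (contact force between reader and anything else above 0.5 N).
It fails at once if the rack is tipped by more than 0.5 rad (angle between rack's own z axis and vertical above 0.5 rad).
It fails at once if another thing on the desk is displaced by more than 20 mm (distance of any of short_rack, gel_bottle from where it was at the start of the episode above 0.02 m).
It also fails if it takes over 48 s, if anything falls off the work surface, if the arm or the gripper's body presses on something with over 40 N, if the wrist force passes 120 N, or if a joint passes its speed limit or range.

## Working session

There is one attempt and no reset: what is moved stays moved. The work goes in short steps, Python scripts to look and compute and a tool call to move; the robot and the scene stay as the last step left them, time stands still between calls to the robot, and variables do not carry over. Pictures are saved under pics/ and viewed, at most 10 in all, crops included, and the job is handed in when it is done.

Besides the shell and the picture viewer there is one more tool, called in YAML: its name, and indented under it one key for each argument. arm_command: Moves the arm, as the interface text tells. Its arguments: {"type":"object","properties":{"increments":{"type":"array","items":{"type":"array","items":{"type":"number"}}},"force":{"type":"number"}},"required":["increments"]}

```bash
mkdir -p pics; cat > h.py <<'E'
import numpy as np, cv2
from workcell import ctrl, cams
def cloud(c):
    h,w=c["depth"].shape
    u,v=np.meshgrid(np.arange(w),np.arange(h))
    n=cv2.undistortPoints(np.stack([u,v],-1).reshape(-1,1,2).astype(np.float64),c["mtx"],c["distortion"]).reshape(h,w,2)
    d=c["depth"].astype(float)
    p=np.dstack([n*d[...,None],d])
    V=c["view"]
    return (p-V[:3,3])@V[:3,:3]
E
python3 - <<'E'
from h import *
ims=[]
for n in ("scene","side"):
    c=cams.camera(n); np.savez(n+".npz",**c)
    cv2.imwrite(f"pics/{n}1.png",c["color"][...,::-1])
    V=c["view"]; print(n,-V[:3,:3].T@V[:3,3],V[2,:3],(c["depth"]>0).mean())
s=ctrl.get_state();print(s["tool_pos"],s["tool_rot"],ctrl.tcp_to_tips,s["finger_gap"],s["time_s"])
E
```

```text
scene [ 1.47984736 -0.13089856  0.98800869] [-0.72491709  0.08583389 -0.68346744] 0.9962209065755209
side [0.09028989 0.90842057 0.65474842] [ 0.35008749 -0.79080395 -0.5020636 ] 0.995849609375
[ 6.49484369e-01 -1.85864108e-05  2.54924996e-01] [-2.22066490e+00 -2.22080362e+00  1.85319991e-03] 0.017 0.08791098904725371 0.1
```

View pics/scene1.png

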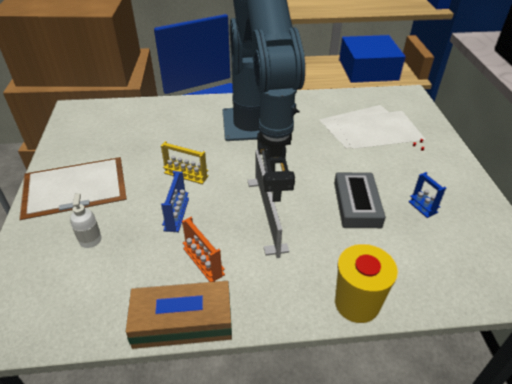

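View pics/side1.png

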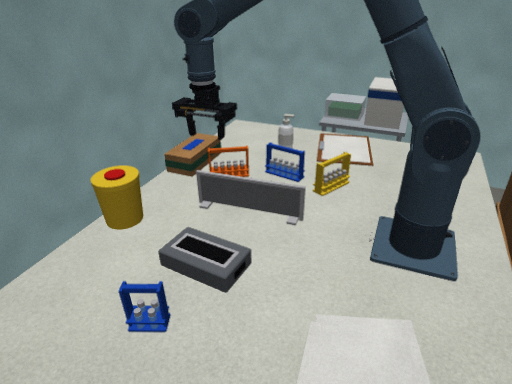

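The scene view shows the long blue rack at about (176,203), between the yellow rack (185,163) and the orange one (202,250). The divider is at about (272,210), the reader at (358,200) and the short rack at (427,195). The side view agrees, with the long rack at about (285,162).

```bash
cat > m.py <<'E'
from h import *
def rect(q): 
    r=cv2.minAreaRect((q*1000).astype(np.float32)); b=cv2.boxPoints(r)
    e=[b[1]-b[0],b[2]-b[1]]; e=max(e,key=np.linalg.norm)
    return np.round(r[0],1),np.round(r[1],1),"yaw %.1f"%(np.degrees(np.arctan2(e[1],e[0]))%180)
def pick(n,box,fn=None):
    c=dict(np.load(n+".npz")); P=cloud(c); x0,y0,x1,y1=box
    hsv=cv2.cvtColor(c["color"],cv2.COLOR_RGB2HSV)
    m=np.zeros(P.shape[:2],bool); m[y0:y1,x0:x1]=1
    m&=c["depth"]>0
    if fn=="blue": m&=(hsv[...,0]>100)&(hsv[...,0]<130)&(hsv[...,1]>150)
    return P[m],c["color"][m]
def band(p,a,b): return p[(p[:,2]>a)&(p[:,2]<b)][:,:2]
if __name__=="__main__":
    A=[]
    for n,rb,db,eb,sb in (("scene",(155,165,192,240),(250,165,292,258),(328,165,390,232),(405,165,450,220)),
                    ("side",(262,140,308,184),(190,168,310,225),(155,225,255,290),(115,275,175,335))):
        p,_=pick(n,rb,"blue"); print(n,"desk z",np.median(cloud(dict(np.load(n+".npz")))[360 if n=="side" else 130,100:250,2]))
        print(" rack zmax",np.percentile(p[:,2],[2,50,98]),"bar",rect(band(p,.102,.122)),len(band(p,.102,.122)))
        for nm,b,z0,z1 in (("div",db,.1,.13),("reader",eb,.05,.07),("short",sb,.1,.122)):
            p,col=pick(n,b)
            q=p[(p[:,2]>z0)&(p[:,2]<z1)]; k=col[(p[:,2]>z0)&(p[:,2]<z1)].astype(int).max(1)
            print(" ",nm,rect(q[:,:2]),"z",np.percentile(q[:,2],[5,50,95]).round(4),len(q))
            if nm=="reader": print("   glass",rect(q[k<30][:,:2]),(k<30).sum())
E
python3 m.py
```

```text
scene desk z 0.0027098521000252602
 rack zmax [0.00713426 0.05480189 0.12024768] bar (array([ 488.7, -278.5]), array([ 24.5, 149. ]), 'yaw 169.6') 168
  div (array([549.4,   4.7]), array([285.5,  13.3]), 'yaw 4.1') z [0.1033 0.1206 0.1237] 262
  reader (array([503.6, 292.7]), array([124.7, 218.8]), 'yaw 173.7') z [0.0562 0.0613 0.0647] 1905
   glass (array([503. , 294.4]), array([ 42.1, 141.6]), 'yaw 173.4') 385
  short (array([529.9, 504. ]), array([88.5, 37.1]), 'yaw 22.0') z [0.1021 0.1142 0.1194] 216
side desk z 0.00016005005600654393
 rack zmax [0.0032042  0.03431048 0.11624145] bar (array([ 482.2, -271. ]), array([ 19.6, 149.8]), 'yaw 169.1') 149
  div (array([506.8,   4.9]), array([360.9,  15.9]), 'yaw 4.2') z [0.1014 0.1136 0.1215] 782
  reader (array([501.3, 297.5]), array([127.5, 211.6]), 'yaw 173.8') z [0.0548 0.0603 0.0624] 2749
   glass (array([503.1, 296.8]), array([ 46.2, 147.6]), 'yaw 173.4') 629
  short (array([527. , 507.2]), array([84.8, 32.5]), 'yaw 22.3') z [0.1029 0.114  0.1169] 450
```

arm_command:
  increments:
    - [0.088,-0.02,-0.012,0,-5]
    - [0.088,-0.055,-0.033,0,-12]
    - [0.088,-0.09,-0.054,0,-19]
    - [0.088,-0.125,-0.075,0,-26]
    - [0.088,-0.16,-0.096,0,-33]
    - [0.088,-0.195,-0.117,0,-40]
    - [0.088,-0.225,-0.135,0,-46]
    - [0.088,-0.245,-0.146,0,-50]

```text
time_s: 0.77
tool_pos: [0.5009, -0.2489, 0.2554]
tool_rot: [-1.072, -2.952, 0.003]
ft_force: [0.2, -0.2, -0.1]
finger_gap: 0.088
grip_force: 0.0
```

```bash
cat > rel.py <<'E'
import sys
from h import *
from scipy.spatial.transform import Rotation as R
def rel(x,y,z,yaw_rack):
    s=ctrl.get_state(); Rm=R.from_rotvec(s["tool_rot"]).as_matrix(); p=np.array(s["tool_pos"])
    ty=np.degrees(np.arctan2(Rm[1,1],Rm[0,1])); d=(yaw_rack+90-ty+90)%180-90
    print("tcp",p.round(4),"shift",(Rm.T@(np.array([x,y,z])-p)).round(4),"turn %.1f"%-d,"tiltz",Rm[:,2].round(3),"gap",s["finger_gap"],"t",s["time_s"],"f",np.round(s["ft_force"],2),"grip",s["grip_force"],np.round(s["joint_positions"],2))
if __name__=="__main__": rel(*map(float,sys.argv[1:]))
E
python3 rel.py .486 -.275 .255 169.5
```

```text
tcp [ 0.5009 -0.2489  0.2554] shift [-0.0053 -0.0295  0.0005] turn -29.4 tiltz [-0.002 -0.001 -1.   ] gap 0.08801345941320368 t 0.7667 f [ 0.19 -0.15 -0.06] grip 0.0 [ 0.48  0.39 -0.13  1.78  0.06  0.98  1.2 ]
```

arm_command:
  increments:
    - [0.088,-0.001,-0.006,0,-6]
    - [0.088,-0.002,-0.012,0,-12]
    - [0.088,-0.003,-0.018,0,-18]
    - [0.088,-0.004,-0.024,0,-24]
    - [0.088,-0.005,-0.029,0,-29]
    - [0.088,-0.005,-0.029,0,-29]
    - [0.088,-0.005,-0.029,0,-29]
    - [0.088,-0.005,-0.029,0,-29]

```text
time_s: 1.43
tool_pos: [0.4893, -0.27, 0.2556]
tool_rot: [-0.305, -3.127, -0.001]
ft_force: [0.3, -0.0, -0.3]
finger_gap: 0.0881
grip_force: 0.0
```

```bash
python3 rel.py .486 -.275 .255 169.5; python3 - <<'E'
from h import *
from m import rect,band
for n in ("wrist","side"):
    c=cams.camera(n); np.savez(n+"2.npz",**c)
    P=cloud(c); hsv=cv2.cvtColor(c["color"],cv2.COLOR_RGB2HSV)
    m=(hsv[...,0]>100)&(hsv[...,0]<130)&(hsv[...,1]>150)&(c["depth"]>0)&(np.hypot(P[...,0]-.486,P[...,1]+.275)<.1)
    p=P[m]; print(n,len(p),"bar",rect(band(p,.1,.125)),np.percentile(p[:,2],[2,50,98]).round(3)); t=p[(p[:,2]>.1)&(p[:,2]<.125)]
    print(np.percentile(t[:,2],[5,50,95]))
    if n=="wrist": cv2.imwrite("pics/w2.png",c["color"][...,::-1])
E
```

```text
tcp [ 0.4893 -0.27    0.2556] shift [ 0.0022 -0.0055  0.0006] turn -0.6 tiltz [-0.  0. -1.] gap 0.08808985025485098 t 1.4333 f [ 0.35 -0.05 -0.33] grip 0.0 [ 0.6   0.39 -0.22  1.77  0.1   0.99  1.71]
wrist 3033 bar (array([ 483.8, -277.9]), array([ 29. , 147.1]), 'yaw 169.0') [0.03  0.115 0.117]
[0.11345742 0.11553307 0.11679201]
side 586 bar (array([ 481.5, -270.6]), array([ 20.4, 149.6]), 'yaw 168.5') [0.003 0.037 0.332]
[0.10276186 0.11049916 0.11698878]
```

View pics/w2.png

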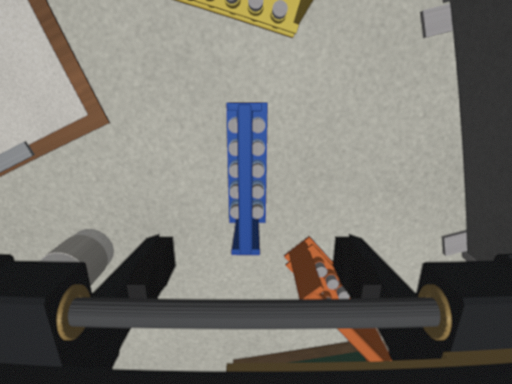

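The wrist view shows the bar lengthwise at about column 244, rows 105–250. The orange rack's near end is at (310,240), close to the rack's end. I'll refine the bar's centre and check the finger clearances.

```bash
python3 - <<'E'
from h import *
from m import rect
c=dict(np.load("wrist2.npz")); P=cloud(c); hsv=cv2.cvtColor(c["color"],cv2.COLOR_RGB2HSV)
r=np.hypot(P[...,0]-.486,P[...,1]+.275)
m=(hsv[...,0]>100)&(hsv[...,0]<130)&(hsv[...,1]>150)&(r<.1)&(P[...,2]>.112)&(P[...,2]<.12)
p=P[m]; a=np.radians(169.2); ux=np.array([np.cos(a),np.sin(a)]); uy=np.array([-ux[1],ux[0]])
o=np.array([.484,-.277]); X=(p[:,:2]-o)@ux; Y=(p[:,:2]-o)@uy
print(X.min(),X.max())
for t in (-60,-40,-20,0,20,40,60):
    s=abs(X-t/1e3)<.008; print(t,np.percentile(Y[s],[3,97]).round(4),s.sum())
for n in ("scene","side","wrist2"):
    c=dict(np.load(n+".npz")); P=cloud(c); q=P[c["depth"]>0]
    X=(q[:,:2]-o)@ux; Y=(q[:,:2]-o)@uy
    s=(q[:,2]>.05)&(q[:,2]<.165)&(abs(X)<.06)&(abs(Y)<.13)&(abs(Y)>.03)
    print(n,s.sum(), np.c_[X,Y,q[:,2]][s][::max(1,s.sum()//8)].round(3).tolist())
E
```

```text
-0.07352058764956902 0.07358641780225748
-60 [-0.0039  0.0082] 187
-40 [-0.0041  0.0087] 197
-20 [-0.0043  0.0072] 195
0 [-0.0044  0.007 ] 214
20 [-0.0046  0.0073] 230
40 [-0.0048  0.0069] 248
60 [-0.0059  0.008 ] 277
scene 0 []
side 0 []
wrist2 0 []
```

```bash
python3 rel.py .4837 -.2775 .106 169.0
```

```text
tcp [ 0.4894 -0.2699  0.2557] shift [ 0.0041 -0.0086  0.1496] turn -0.0 tiltz [-0.  0. -1.] gap 0.08804393832888577 t 1.5333 f [0.44 0.18 0.58] grip 0.0 [ 0.6   0.39 -0.22  1.77  0.1   0.99  1.71]
```

arm_command:
  increments:
    - [0.088,0.002,-0.004,0.015,0]
    - [0.088,0.004,-0.009,0.035,0]
    - [0.088,0.004,-0.009,0.055,0]
    - [0.088,0.004,-0.009,0.075,0]
    - [0.088,0.004,-0.009,0.095,0]
    - [0.088,0.004,-0.009,0.11,0]
    - [0.088,0.004,-0.009,0.118,0]
    - [0.088,0.004,-0.009,0.12,0]

```text
time_s: 2.2
tool_pos: [0.483, -0.2778, 0.1344]
tool_rot: [-0.301, -3.125, -0.001]
ft_force: [-0.2, 0.4, -1.1]
finger_gap: 0.0879
grip_force: 0.0
```

```bash
python3 rel.py .4837 -.2775 .106 169.0
```

```text
tcp [ 0.483  -0.2778  0.1344] shift [-0.0007  0.0004  0.0284] turn 0.0 tiltz [-0.002  0.001 -1.   ] gap 0.08787144688884825 t 2.2 f [-0.23  0.41 -1.09] grip 0.0 [ 0.59  0.55 -0.2   1.87  0.15  0.74  1.69]
```

arm_command:
  increments:
    - [0.088,0,0,0.01,0]
    - [0.088,0,0,0.02,0]
    - [0.088,0,0,0.028,0]
    - [0.088,0,0,0.028,0]
    - [0.06,0,0,0.028,0]
    - [0.04,0,0,0.028,0]
    - [0.025,0,0,0.028,0]
    - [0.018,0,0,0.028,0]
  force: 30

```text
time_s: 2.87
tool_pos: [0.4839, -0.2787, 0.1082]
tool_rot: [0.301, 3.126, -0.001]
ft_force: [0.4, 0.0, 0.0]
finger_gap: 0.0634
grip_force: 0.0
```

arm_command:
  increments:
    - [0.012,0,0,0,0]
    - [0.008,0,0,0,0]
    - [0.005,0,0,0,0]
    - [0.005,0,0,0,0]
    - [0.005,0,0,0,0]
    - [0.005,0,0,0,0]
    - [0.005,0,0,0,0]
    - [0.005,0,0,0,0]

```text
time_s: 3.53
tool_pos: [0.4835, -0.2784, 0.1077]
tool_rot: [-0.301, -3.127, -0.0]
ft_force: [0.0, -0.4, 0.1]
finger_gap: 0.0137
grip_force: 30.0
```

```bash
python3 rel.py .4837 -.2775 .3 169.0
```

```text
tcp [ 0.4835 -0.2784  0.1077] shift [ 0.      0.001  -0.1923] turn 0.0 tiltz [-0.  0. -1.] gap 0.013708589575051312 t 3.5333 f [ 0.02 -0.39  0.1 ] grip 29.98197577893734 [ 0.58  0.59 -0.19  1.88  0.17  0.69  1.68]
```

arm_command:
  increments:
    - [0.005,0,0,-0.008,0]
    - [0.005,0,0,-0.025,0]
    - [0.005,0,0,-0.05,0]
    - [0.005,0,0,-0.08,0]
    - [0.005,0,0,-0.11,0]
    - [0.005,0,0,-0.14,0]
    - [0.005,0,0,-0.16,0]
    - [0.005,0,0,-0.17,0]

```text
time_s: 4.2
tool_pos: [0.4845, -0.279, 0.2811]
tool_rot: [0.301, 3.123, -0.003]
ft_force: [0.9, -0.3, -2.5]
finger_gap: 0.0137
grip_force: 30.0
```

```bash
python3 rel.py .503 .296 .28 173.4
```

```text
tcp [ 0.4845 -0.279   0.2811] shift [ 0.0915  0.5679 -0.    ] turn -4.4 tiltz [ 0.004 -0.002 -1.   ] gap 0.013715612802717245 t 4.2 f [ 0.86 -0.34 -2.54] grip 29.986175447702408 [ 0.62  0.36 -0.22  1.75  0.09  1.03  1.74]
```

arm_command:
  increments:
    - [0.005,0.002,0.01,0,0]
    - [0.005,0.005,0.03,0,0]
    - [0.005,0.009,0.055,0,-1]
    - [0.005,0.013,0.08,0,-1]
    - [0.005,0.017,0.105,0,-1]
    - [0.005,0.021,0.13,0,-2]
    - [0.005,0.025,0.155,0,-2]
    - [0.005,0.028,0.175,0,-2]

```text
time_s: 4.87
tool_pos: [0.488, -0.0982, 0.2759]
tool_rot: [-0.243, -3.129, -0.002]
ft_force: [0.1, -0.1, -2.9]
finger_gap: 0.0136
grip_force: 30.0
```

```bash
python3 rel.py .503 .296 .28 173.4;python3 - <<'E'
from h import *
c=cams.camera("side"); cv2.imwrite("pics/s3.png",c["color"][...,::-1])
E
```

```text
tcp [ 0.488  -0.0982  0.2759] shift [ 0.046   0.3918 -0.0036] turn -2.3 tiltz [-0.003  0.001 -1.   ] gap 0.013638808358750969 t 4.8667 f [ 0.08 -0.15 -2.86] grip 29.988499749451876 [ 0.38  0.27 -0.32  1.89  0.1   0.99  1.43]
```

View pics/s3.png

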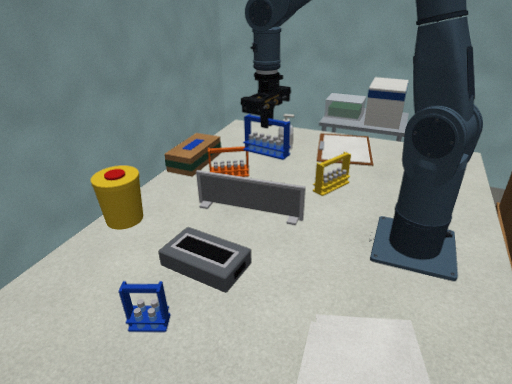

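The rack is held level at about (268,137), above and behind the divider, whose top edge runs (198,176) to (303,188). Everything else is where it was. Next I carry it across.

arm_command:
  increments:
    - [0.005,0.001,0.01,-0.003,0]
    - [0.005,0.004,0.033,-0.005,0]
    - [0.005,0.007,0.06,-0.005,-1]
    - [0.005,0.01,0.087,-0.005,-1]
    - [0.005,0.014,0.115,-0.005,-1]
    - [0.005,0.018,0.145,-0.005,-1]
    - [0.005,0.021,0.175,-0.005,-1]
    - [0.005,0.024,0.2,-0.005,-1]

```text
time_s: 5.58
tool_pos: [0.4961, 0.1019, 0.2818]
tool_rot: [-0.218, -3.132, 0.0]
ft_force: [-0.0, 0.8, -3.2]
finger_gap: 0.0138
grip_force: 30.0
```

```bash
python3 rel.py .503 .296 .28 173.4
```

```text
tcp [0.4961 0.1019 0.2818] shift [0.0201 0.1932 0.0019] turn -1.4 tiltz [-0.002  0.    -1.   ] gap 0.013791284346661783 t 5.5833 f [-0.01  0.79 -3.15] grip 29.98864095658064 [ 0.07  0.29 -0.44  1.86  0.14  1.02  1.01]
```

arm_command:
  increments:
    - [0.005,0.003,0.025,0,0]
    - [0.005,0.006,0.055,0,0]
    - [0.005,0.009,0.085,0,-1]
    - [0.005,0.012,0.115,0,-1]
    - [0.005,0.015,0.145,0,-1]
    - [0.005,0.018,0.17,0,-1]
    - [0.005,0.02,0.187,0,-1]
    - [0.005,0.02,0.193,0,-1]

```text
time_s: 6.25
tool_pos: [0.5024, 0.297, 0.2816]
tool_rot: [-0.186, -3.134, -0.001]
ft_force: [-1.2, -0.1, -2.0]
finger_gap: 0.0136
grip_force: 30.0
```

arm_command:
  increments:
    - [0.005,0,0,0.004,0]
    - [0.005,0,0,0.012,0]
    - [0.005,0,0,0.022,0]
    - [0.005,0,0,0.032,0]
    - [0.005,0,0,0.04,0]
    - [0.005,0,0,0.045,0]
    - [0.005,0,0,0.045,0]
    - [0.005,0,0,0.045,0]

```text
time_s: 6.92
tool_pos: [0.5041, 0.2936, 0.2375]
tool_rot: [-0.192, -3.135, 0.0]
ft_force: [0.4, -0.5, -1.6]
finger_gap: 0.0135
grip_force: 30.0
```

```bash
python3 rel.py .503 .296 .183 173.4; cat > fin.py <<'E'
import sys
from h import *
from m import rect
from workcell import ctrl
s=ctrl.get_state(); t=np.array(s["tool_pos"]); zt=t[2]+.01
for n in ("scene","side","wrist"):
    c=cams.camera(n); P=cloud(c); hsv=cv2.cvtColor(c["color"],cv2.COLOR_RGB2HSV)
    cv2.imwrite(f"pics/{n}_{sys.argv[1]}.png",c["color"][...,::-1])
    m=(hsv[...,0]>100)&(hsv[...,0]<130)&(hsv[...,1]>120)&(c["depth"]>0)&(np.hypot(P[...,0]-t[0],P[...,1]-t[1])<.1)
    p=P[m]; b=p[(abs(p[:,2]-zt)<.012)]
    print(n,len(p),"z",np.percentile(p[:,2],[1,2,50,98]).round(4),"top",rect(b[:,:2]),"all",rect(p[:,:2]))
    lo=p[p[:,2]<np.percentile(p[:,2],1)+.012]; print("   base",rect(lo[:,:2]))
E
python3 fin.py a
```

```text
tcp [0.5041 0.2936 0.2375] shift [0.0013 0.0023 0.0545] turn -0.4 tiltz [-0. -0. -1.] gap 0.013491250248241927 t 6.9167 f [ 0.36 -0.52 -1.55] grip 29.986382760107517 [-0.26  0.49 -0.47  1.72  0.25  1.    0.63]
scene 845 z [0.0623 0.1308 0.1834 0.5422] top (array([528.3, 285.9]), array([ 37.1, 108.4]), 'yaw 179.7') all (array([508.4, 292. ]), array([134.2, 132.8]), 'yaw 35.5')
   base (array([478.8, 309.8]), array([76.4, 57.9]), 'yaw 48.5')
side 1678 z [0.1327 0.1341 0.1696 0.3823] top (array([482.8, 301.7]), array([ 32.6, 111.3]), 'yaw 179.0') all (array([502.8, 308.3]), array([155.7, 165.8]), 'yaw 98.3')
   base (array([504.8, 282.3]), array([ 75.1, 158.1]), 'yaw 173.2')
wrist 9103 z [0.1601 0.1606 0.2459 0.2475] top (array([495.5, 293.1]), array([ 29.2, 130.9]), 'yaw 171.9') all (array([502.8, 293.7]), array([ 47.3, 144.9]), 'yaw 172.8')
   base (array([476.5, 297. ]), array([47.3, 91.8]), 'yaw 172.8')
```

View pics/side_a.png

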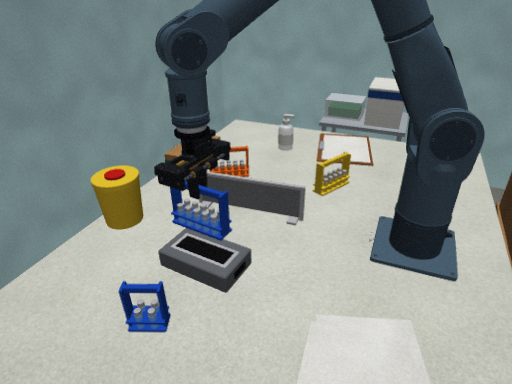

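The side view shows the rack level above the reader: rack base around (200,228), reader top around (205,247), nothing disturbed. I'll go down part of the way and compare rack and reader in the wrist view.

arm_command:
  increments:
    - [0.005,0,0,0.003,0]
    - [0.005,0,0.001,0.009,0]
    - [0.005,0.001,0.002,0.016,0]
    - [0.005,0.001,0.002,0.023,0]
    - [0.005,0.001,0.002,0.03,0]
    - [0.005,0.001,0.002,0.035,0]
    - [0.005,0.001,0.002,0.037,0]
    - [0.005,0.001,0.002,0.037,0]

```text
time_s: 7.73
tool_pos: [0.503, 0.2957, 0.1999]
tool_rot: [-0.192, -3.135, 0.001]
ft_force: [-0.3, 0.9, -2.6]
finger_gap: 0.0136
grip_force: 30.0
```

```bash
python3 rel.py .503 .296 .1837 173.4; python3 fin.py b | tail -2; python3 - <<'E'
from h import *
from m import rect
for n in ("wrist","side","scene"):
    c=cams.camera(n); P=cloud(c); m=(c["depth"]>0)&(abs(P[...,2]-.06)<.006)&(np.hypot(P[...,0]-.503,P[...,1]-.296)<.14)
    hsv=cv2.cvtColor(c["color"],cv2.COLOR_RGB2HSV); m&=~((hsv[...,0]>100)&(hsv[...,0]<130)&(hsv[...,1]>120))
    print(n,"reader",rect(P[m][:,:2]),np.median(P[m][:,2]))
E
```

```text
tcp [0.503  0.2957 0.1999] shift [0.     0.0003 0.0162] turn -0.4 tiltz [-0.001 -0.001 -1.   ] gap 0.01359612642959978 t 7.7333 f [-0.32  0.88 -2.64] grip 29.986191540956497 [-0.27  0.53 -0.45  1.75  0.28  0.93  0.61]
wrist 9034 z [0.1228 0.1234 0.2085 0.2101] top (array([494. , 296.3]), array([ 29.2, 129.2]), 'yaw 173.0') all (array([497.3, 294.2]), array([108.6, 139.9]), 'yaw 139.6')
   base (array([475.5, 299. ]), array([46.7, 91.8]), 'yaw 172.8')
wrist reader (array([492.4, 295.6]), array([125.6, 187.1]), 'yaw 173.8') 0.05972251891104538
side reader (array([501.4, 298.5]), array([124.8, 210.2]), 'yaw 173.9') 0.06026063515692469
scene reader (array([505. , 292.4]), array([124. , 213.3]), 'yaw 174.1') 0.061247656946804695
```

View pics/wrist_b.png

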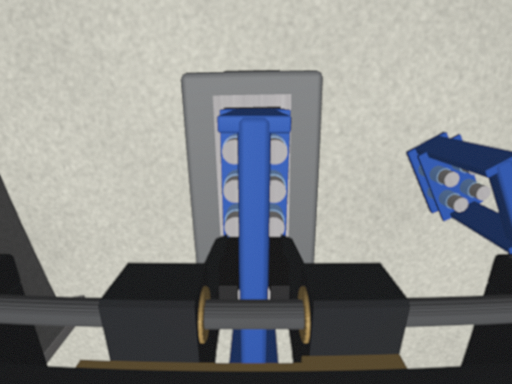

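The wrist view shows the rack (columns 219–291) centred and parallel over the reader (columns 183–322), with the bar at column 254. Now the final descent.

arm_command:
  increments:
    - [0.005,0,0,0.002,0]
    - [0.005,0,0,0.005,0]
    - [0.005,0,0,0.009,0]
    - [0.005,0,0,0.012,0]
    - [0.005,0,0,0.014,0]
    - [0.005,0,0,0.016,0]
    - [0.005,0,0,0.016,0]
    - [0.005,0,0,0.016,0]

```text
time_s: 8.7
tool_pos: [0.5033, 0.2959, 0.1846]
tool_rot: [-0.192, -3.136, 0.0]
ft_force: [-0.2, -0.1, -1.0]
finger_gap: 0.0136
grip_force: 30.0
```

arm_command:
  increments:
    - [0.005,0,0,0,0]
    - [0.005,0,0,0,0]
    - [0.005,0,0,0,0]
    - [0.005,0,0,0,0]
    - [0.005,0,0,0,0]
    - [0.005,0,0,0,0]
    - [0.005,0,0,0,0]
    - [0.005,0,0,0,0]

```text
time_s: 9.37
tool_pos: [0.5033, 0.296, 0.1847]
tool_rot: [0.192, 3.136, -0.0]
ft_force: [0.2, -0.1, -2.1]
finger_gap: 0.0135
grip_force: 30.0
```

```bash
python3 rel.py .503 .296 .1837 173.4; python3 fin.py c|tail -4
```

```text
tcp [0.5033 0.296  0.1847] shift [0.0003 0.     0.001 ] turn -0.4 tiltz [ 0. -0. -1.] gap 0.013522198521436643 t 9.3667 f [ 0.23 -0.06 -2.05] grip 29.98615499585867 [-0.28  0.55 -0.45  1.76  0.29  0.9   0.6 ]
side 1522 z [0.0606 0.0614 0.1115 0.2748] top (array([479.9, 300.4]), array([ 38. , 107.2]), 'yaw 178.4') all (array([492.6, 310.3]), array([151.8, 144.9]), 'yaw 28.1')
   base (array([504.3, 305.2]), array([139.2,  29.2]), 'yaw 5.0')
wrist 9018 z [0.107  0.1073 0.1925 0.194 ] top (array([494., 296.]), array([ 29.2, 129.5]), 'yaw 172.8') all (array([505.2, 324.7]), array([105.3, 144.5]), 'yaw 172.9')
   base (array([475.5, 298.8]), array([46.7, 92. ]), 'yaw 172.9')
```

View pics/side_c.png

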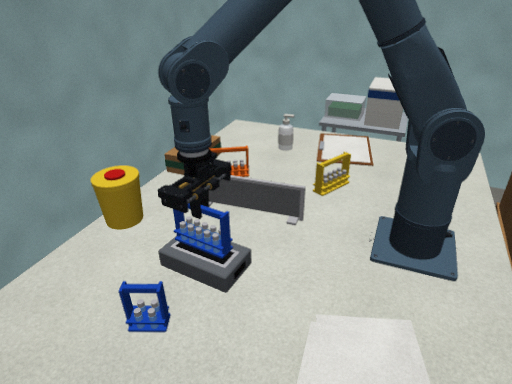

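The side view shows the rack level and centred just above the window, around (203,243). The bar top is at 0.1925 m, which puts the underside about 16 mm above the glass.

```bash
python3 -c "
from workcell import ctrl
print(ctrl.close_job())"
```

```text
the job is handed in; nothing more can be done
None
```

I handed the job in with the long rack held level and still about 16 mm above the window by the last measurement, centred to within a few mm and lengthwise along it; no contact with the divider or reader was seen, and no verdict came back.

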